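# Weigh out counterweight slugs on the sprung dial scale

## Robot

A 6-joint arm with a two-finger parallel gripper is mounted at the origin on the work surface. World frame = base frame: x ahead of the robot, y to its left, z up, the work surface at z = 0. Lengths are in m, angles in rad, forces in N, time in s.
With the tool pointing down it reaches from about 0.425 to 0.95 m from the base axis. Payload 3.5 kg.
Tool frame: the origin (TCP) lies between the finger pads; the fingertips stand 19 mm ahead of it and the grasp point (between the pads) is the TCP; z points along the fingers, y is the line along which they close (so a half turn about z gives the same grasp; the last joint's range is limited). The gripper opens to 85 mm and grips with 20 to 120 N. Pads are 22 mm wide; open, the fingers measure 114 mm over their backs; the gripper's body (76 mm by 85 mm) begins 54 mm behind the grasp point. The pads swing forward as they close: fully open they stand 13 mm farther back than shut.
Start: joints at [-1.341, 0.286, 1.577, -0, 1.279, -0.15], TCP at [0.25, -0.627, 0.25] pointing down, gripper open.
Joint ranges: [-2.77, 2.77], [-0.9, 2.22], [0.21, 2.48], [-1.53, 4.67], [0.24, 2.81], [-2.84, 2.84]. Speed limits (rad/s): [2.79, 2.79, 3.14, 3.14, 3.14, 3.14].

## Interface

Orientations are given as a unit quaternion [x, y, z, w].
In Python, from plant import monitor, eyes, ctrl gives the robot as it stands.
- The arm moves only by the shell command python3 -m handwheel 'ROWS' [FORCE]. ROWS is JSON, a list of rows, each a list of 7 numbers: the shift along the tool's x, y, z in units of 40 cm (1.0 is 40 cm), then the turn, a rotation vector about the tool's x, y, z in units of pi rad (1.0 is pi rad), then the opening, from -1 (shut) to 1 (fully open). A call has 1 to 12 rows; each row is the pose to reach, as a shift and turn from the pose commanded when the call began, along the tool's axes at that moment, turning the shorter way round; what a row does not reach only later rows make up. A row lasts 1/8 s, in which the tool goes at most 62.5 mm and 10.7 degrees, less where a joint would pass 70% of its speed; a pose out of reach is approached as far as the arm can. A call with a number of a shift or a turn outside -1 to 1 is refused whole. A call with a gripper value outside its range is refused whole. The fingers move at their own pace and stop on an object; FORCE is the grip in N (left out, the last holds). Time passes only in rows, so rows that repeat a pose let the fingers close. It gives the time, the measured TCP pose, the force, the opening and the grip force at its end, in the units of the state.
- monitor.get_state(): the state, without advancing time (a new reading comes with each control period).
- eyes.read_camera(name): name is "scene" or "top" or "wrist"; returns the picture (400x640x3 uint8, red, green, blue); there is no depth.
- eyes.camera_params(name): a dict with "K" (3x3 intrinsics, pixels), "R" (3x3) and "t" (3): a world point X has camera coordinates R X + t. Camera axes: x right, y down, z forward; pixel columns grow to the right and rows downward; lengths in m; the calibration is good to about 2 mm. A picture is of the moment at which its call begins: read the wrist's pose just before it. camera_params takes no time and is no camera call; for the wrist camera it gives the pose at the moment of the call.
- ctrl.sign_off(): hands the job in; it is judged then, once.
The state is a dict: "time": time; "qpos": joint angles; "dq": joint speeds; "joint_efforts": joint torques, N m; "eef_pos": TCP position; "tcp_rot": TCP orientation; "contact_force": force on the tool from outside, world axes, zero at the start; "wrist_torque": the same for the moment, N m; "opening": opening from 0.0 (shut) to 1.0 (fully open); "finger_force": force on a finger pad.
Only numpy, scipy, OpenCV 4.12 (cv2) and the standard library are available. Lean on these libraries where they do the work, as an engineer would, in place of code of your own. Each camera call takes 0.05 s, during which the arm holds its last target. There are 200 camera calls.

## Task

The counterweight of the welding positioner needs a set weight of slugs. First take the red welding magnet off the scale's pan and lay it on the yellow mat; then set slugs from the board on the pan, adding or taking off big and small ones, until the red needle rests inside the green band on the dial. Do not push the pan down to its stop, and leave the tin, hammer and tape measure where they are.

Things in the scene. Friction and masses are not known exactly. Their poses are not given: they have to be found in the camera images.
- scale: Blue sprung dial scale, fixed to the bench; origin on the bench under the centre of its round pan. Housing under the pan 170 x 170 x 83 high; towards its own +x a sloping housing (170 wide along y, reaching x = +205, up to 115 high) carries the white dial, tilted 45 degrees up and facing +x, 132 diameter, centre 154 in +x of the origin and 64 high. Its yaw varies a little.
- pan_floor (a point): Centre of the pan's flat inner floor; moves down with the pan (135 above the bench when empty). The pan is an aluminium dish, floor about 160 diameter, outer rim 176 diameter and 8 above the floor.
- pan (a joint): Downward travel of the pan, m: 0 empty, stop at 0.045. Spring 240 N/m, damped, settles within about 1 s; a 296 g load sinks it about 12 mm, 110 g about 4.5 mm.
- needle (a joint): Angle of the red dial needle, rad: 0 points up the slope (towards the pan), grows clockwise as seen facing the dial; always 60 rad per metre of pan travel.
- band (a joint): Angle of the middle of the green target band on the dial, rad, in the needle's terms (same zero and direction); differs each time between 1.06 and 1.56 and does not move. The band spans 0.24 rad either side.
- needle_tip (a point): Tip of the red needle, 52 from the dial's centre.
- band_mid (a point): Middle of the green band, 52 from the dial's centre; the band reaches 12.5 from it either way along the needle tip's circle.
- magnet: Red and black welding magnet (not sticking to anything here), flat block 60 (its x) x 40 (its y) x 26 high, 220 g; origin at centre of underside. Starts lying on the scale's pan.
- mat: Yellow square mat, 150 x 150 x 3 high, fixed flat on the bench to the left or right of the scale; origin at centre of underside.
- board: Plywood board, 255 (x) x 180 (y) x 6 high, fixed flat on the bench on the other side of the scale; origin at centre of underside. The slugs stand on it, at least 70 centre to centre.
- big1: Big steel slug, upright cylinder 40 diameter x 30 high, about 296 g (up to 10 percent more or less); origin at centre of underside. Any place on the board.
- big2: Big steel slug, upright cylinder 40 diameter x 30 high, about 296 g (up to 10 percent more or less); origin at centre of underside. Any place on the board.
- big3: Big steel slug, upright cylinder 40 diameter x 30 high, about 296 g (up to 10 percent more or less); origin at centre of underside. Any place on the board.
- small1: Small brass slug, upright cylinder 28 diameter x 21 high, about 110 g (up to 10 percent more or less); origin at centre of underside. Any place on the board.
- small2: Small brass slug, upright cylinder 28 diameter x 21 high, about 110 g (up to 10 percent more or less); origin at centre of underside. Any place on the board.
- small3: Small brass slug, upright cylinder 28 diameter x 21 high, about 110 g (up to 10 percent more or less); origin at centre of underside. Any place on the board.
- tin: Bystander: tin of paste with an orange label, 60 diameter, 60 high, standing on the bench beyond and beside the scale; origin at centre of underside.
- hammer: Bystander: hammer with a wooden handle lying across the bench just beyond the scale.
- tape: Bystander: round yellow tape measure, 64 diameter, 30 high, on the bench beyond and beside the scale; origin at centre of underside.
There are look-alikes about, which are no part of the job. Leave any black or blue look-alike of the small3 alone. Several things have the shape of the magnet; the one meant has the colours described above.

How it is judged:
By the outcome, as a careful person would: the job done as asked, in the order asked, and still so for the second after the job is handed in, with the robot touching nothing.
It also fails if it takes over 72 s, if anything falls off the work surface, if the arm or the gripper's body presses on something with over 40 N, if the wrist force passes 120 N, or if a joint passes its speed limit or range.

## Working session

There is one attempt and no reset: what is moved stays moved. The work goes in short steps, Python scripts to look and compute and a shell command to move; the robot and the scene stay as the last step left them, time stands still between calls to the robot, and variables do not carry over. Pictures are saved under pics/ and viewed, at most 10 in all, crops included, and the job is handed in when it is done.

```bash
ls; mkdir -p pics
python3 - <<'E'
from plant import monitor, eyes, ctrl
import cv2
s=monitor.get_state();print(s)
for n in ("scene","top"):
    im=eyes.read_camera(n);cv2.imwrite(f"pics/{n}0.png",im[:,:,::-1])
    p=eyes.camera_params(n);print(n,p)
E
```

```text
pics
{'time': 0.0, 'qpos': array([-1.34099723e+00,  2.87219880e-01,  1.57816930e+00, -4.93687954e-06,
        1.27857672e+00, -1.49992300e-01]), 'dq': array([-0.00054058,  0.00054626,  0.00028229,  0.00030436, -0.00107993,
       -0.00012038]), 'joint_efforts': array([-6.36790210e-04, -4.05985701e+01, -2.92625606e+01, -1.48077820e-04,
        5.95028512e-03,  8.73734791e-07]), 'eef_pos': array([ 0.25013269, -0.62629355,  0.24891513]), 'tcp_rot': array([ 9.82023102e-01,  1.88757038e-01, -4.96987764e-05, -1.18558370e-03]), 'contact_force': array([-0.59856339,  0.29542741,  0.26843288]), 'wrist_torque': array([ 0.03400692,  0.03147036, -0.00491918]), 'finger_force': 0.0, 'opening': 1.0003114464949083}
scene {'K': array([[424.68285941,   0.        , 321.07168214],
       [  0.        , 424.68285941, 203.88477756],
       [  0.        ,   0.        ,   1.        ]]), 'R': array([[-0.65760664,  0.75307236, -0.02086935],
       [ 0.54536462,  0.45675296, -0.70281873],
       [-0.51974122, -0.47355967, -0.7110628 ]]), 't': array([ 0.32578791, -0.22737333,  1.45015386])}
top {'K': array([[498.60339445,   0.        , 318.08688971],
       [  0.        , 498.60339445, 193.90245377],
       [  0.        ,   0.        ,   1.        ]]), 'R': array([[-0.00479968, -0.99998714, -0.00163969],
       [-0.99477004,  0.00494192, -0.10202029],
       [ 0.10202708,  0.00114145, -0.99478097]]), 't': array([0.05966631, 0.53397234, 1.25778235])}
```

View pics/top0.png

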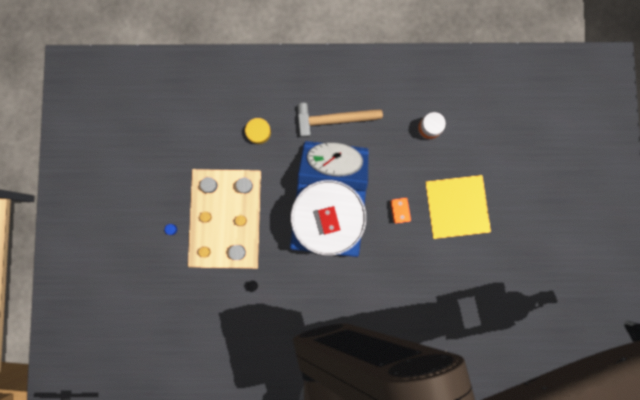

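View pics/scene0.png

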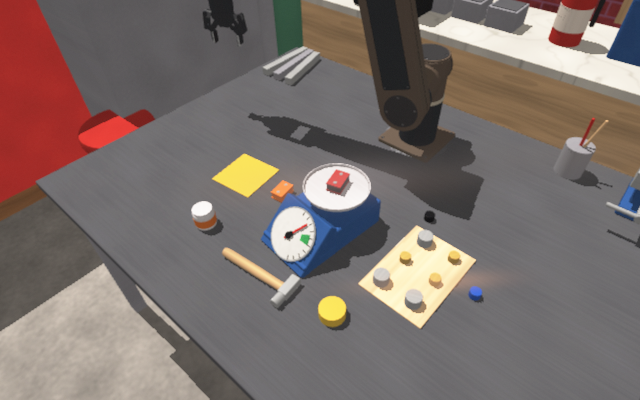

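The top view shows the magnet at px (329,220) on the pan, the mat at (458,207), the board at (225,218), big slugs at (208,185), (244,185) and (237,253), and small ones at (205,217), (240,221) and (204,252). The scene view shows the dial at (294,234) with the needle short of the green band at (305,239).

```bash
cat > h.py <<'E'
import numpy as np, cv2
from scipy.spatial.transform import Rotation as Ro
from plant import monitor, eyes
def ray(name,px):
    p=eyes.camera_params(name); d=p["R"].T@np.linalg.inv(p["K"])@np.array([px[0],px[1],1.]); return -p["R"].T@p["t"], d
def plane(name,px,pt,n=(0,0,1)):
    o,d=ray(name,px); n=np.array(n,float); return o+d*(((np.array(pt,float)-o)@n)/(d@n))
def blobs(im,lo,hi,amin=15,roi=None):
    m=cv2.inRange(cv2.cvtColor(im,cv2.COLOR_RGB2HSV),lo,hi)
    if roi: k=np.zeros_like(m); x0,y0,x1,y1=roi; k[y0:y1,x0:x1]=1; m=m*k
    n,_,st,c=cv2.connectedComponentsWithStats(m)
    cs,_=cv2.findContours(m,cv2.RETR_EXTERNAL,cv2.CHAIN_APPROX_NONE)
    return [(cv2.contourArea(c),cv2.minAreaRect(c),c) for c in cs if cv2.contourArea(c)>=amin]
def go(xyz,yaw=None):
    """shift (40cm units) & z-turn (pi units) to reach xyz with tool y-axis at world yaw"""
    s=monitor.get_state(); R=Ro.from_quat(s["tcp_rot"]); sh=R.inv().apply(np.array(xyz)-s["eef_pos"])/.4
    out=[np.round(sh,4).tolist()]
    y=R.as_matrix()[:,1]; cur=np.arctan2(y[1],y[0])
    if yaw is not None:
        d=(yaw-cur+np.pi/2)%np.pi-np.pi/2; out+=["turnz",round(-d/np.pi,4),"q6",round(s["qpos"][5],2),"cur",round(cur,2)]
    return out
E
python3 - <<'E'
from h import *
im=eyes.read_camera("top"); sc=eyes.read_camera("scene")
def P(n,c,z): return np.round(plane(n,c,(0,0,z)),4)[:2]
def show(t,bl,z,n="top"):
    for a,r,c in bl:
        q=np.array([P(n,p,z) for p in cv2.boxPoints(r)]); e=q[1]-q[0]; f=q[2]-q[1]
        M=cv2.moments(c); ctr=(M['m10']/M['m00'],M['m01']/M['m00'])
        print(t,round(a),np.round(ctr,1),P(n,ctr,z),"edges",np.round([np.hypot(*e),np.arctan2(e[1],e[0]),np.hypot(*f),np.arctan2(f[1],f[0])],3))
show("magnet",blobs(im,(0,120,80),(6,255,255),40,(290,170,370,260)),.152)
show("mat",blobs(im,(25,120,120),(33,255,255),500),.003)
show("board",blobs(im,(10,40,120),(25,140,255),500,(170,150,280,290)),.006)
show("brass",blobs(im,(12,150,60),(25,255,255),40,(190,165,262,270)),.027)
show("steel",blobs(im,(0,0,60),(180,55,185),80,(190,165,262,270)),.036)
show("pan",blobs(im,(0,0,150),(180,40,255),1000,(285,170,375,265)),.134)
show("dial",blobs(im,(0,0,120),(180,60,255),300,(290,135,375,182)),.064)
show("blue",blobs(im,(105,120,40),(125,255,255),200,(280,135,380,262)),.083)
cv2.imwrite("pics/dial.png",np.hstack([cv2.resize(im[130:265,285:375,::-1],None,fx=4,fy=4,interpolation=2),cv2.resize(sc[195:275,255:345,::-1],(440,540),interpolation=2)]))
E
```

```text
magnet 367 [328.5 219.9] [0.4609 0.0331] edges [ 0.039 -1.314  0.056 -2.891]
mat 2960 [457.6 206.6] [ 0.5015 -0.3081] edges [ 0.148 -1.451  0.147 -3.056]
board 6951 [224.2 218.5] [0.4731 0.3022] edges [ 0.264 -0.014  0.189 -1.612]
brass 41 [204.8 216.9] [0.4764 0.3481] edges [ 0.021 -1.576  0.015 -3.122]
steel 93 [235. 252.] [0.3866 0.2679] edges [ 0.038 -1.576  0.03  -3.132]
steel 104 [250.1 249.2] [0.3936 0.2299] edges [ 0.182 -1.576  0.229 -3.135]
steel 152 [243.4 185.7] [0.5554 0.2485] edges [ 0.039 -1.576  0.034 -3.133]
steel 160 [208.  185.1] [0.5574 0.3395] edges [ 0.041 -1.576  0.034 -3.127]
steel 228 [226.9 166.6] [0.6051 0.2916] edges [ 0.183 -1.576  0.065 -3.135]
pan 4284 [328.1 217.4] [0.4678 0.0337] edges [ 0.175 -1.576  0.172  3.127]
dial 1388 [335.  158.6] [0.6198 0.0141] edges [ 0.137 -1.576  0.084  3.129]
blue 1094 [332.3 172.8] [0.581  0.0215] edges [ 0.133 -0.12   0.174 -1.698]
```

View pics/dial.png

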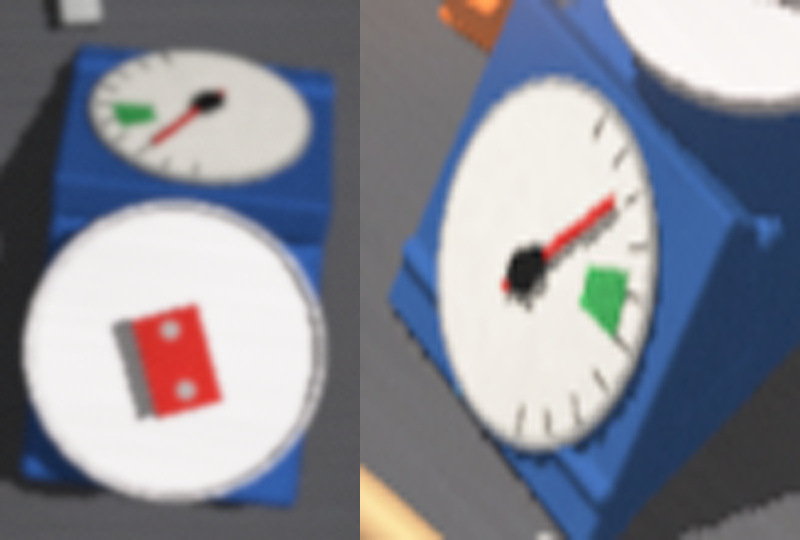

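The crop shows the magnet's red top at about 0.25 rad to world x. The needle is well short of the green band, as the magnet's weight alone would give.

```bash
cat >> h.py <<'E'
PAN=np.array([.468,.034]); YAW=-.125
Rz=Ro.from_euler('z',YAW).as_matrix()
DC=np.array([*PAN,0])+Rz@np.array([.154,0,.064]); s2=.5**.5
N=Rz@[s2,0,s2]; U=Rz@[-s2,0,s2]; Rt=Rz@[0,1.,0]
def dial(name):
    roi=(290,135,375,182) if name=="top" else (262,200,322,268)
    im=eyes.read_camera(name); res={}
    w=max(blobs(im,(0,0,120),(180,70,255),300,roi),key=lambda b:b[0]); e=cv2.fitEllipse(cv2.convexHull(w[2]))
    c=plane(name,e[0],DC,N); res["cen_err"]=np.round([(c-DC)@Rt,(c-DC)@U],4)
    h=cv2.cvtColor(im,cv2.COLOR_RGB2HSV)
    for k,lo,hi in (("band",(50,80,40),(80,255,255)),("needle",(0,110,90),(8,255,255))):
        m=cv2.inRange(h,lo,hi); x0,y0,x1,y1=roi; k2=np.zeros_like(m); k2[y0:y1,x0:x1]=1
        ys,xs=np.nonzero(m*k2); P=np.array([plane(name,q,DC,N)-c for q in zip(xs,ys)])
        if not len(P): res[k]=None; continue
        a,b=P@Rt,P@U; r=np.hypot(a,b); o=r>.02
        res[k]=round(float(np.arctan2(a[o].mean(),b[o].mean())),3),int(o.sum())
    return res
E
python3 - <<'E'
from h import *
print(dial("top"),dial("scene"))
im=eyes.read_camera("top")
h=cv2.cvtColor(im,cv2.COLOR_RGB2HSV)
for p in ((205,217),(240,221),(204,252),(225,240)): print(p,h[p[1],p[0]])
for a,r,c in blobs(im,(10,135,60),(24,255,255),30,(191,172,260,268)): print("brass",a,np.round(r[0],1),np.round(r[1],1),plane("top",r[0],(0,0,.024)).round(4))
for a,r,c in blobs(im,(0,0,60),(180,85,200),60,(194,175,256,264)): print("steel",a,np.round(r[0],1),np.round(r[1],1),plane("top",r[0],(0,0,.034)).round(4))
print(go((.461,.033,.25),1.82), go((.461,.033,.149),1.82))
E
```

```text
{'cen_err': array([-0.0008,  0.0015]), 'band': (1.416, 34), 'needle': (0.749, 7)} {'cen_err': array([ 0.0022, -0.001 ]), 'band': (1.294, 60), 'needle': (0.221, 21)}
(205, 217) [ 21 150 231]
(240, 221) [ 21 148 234]
(204, 252) [ 21 149 233]
(225, 240) [ 22  68 248]
brass 68.5 [203.8 251.8] [9.2 9.9] [0.3875 0.3499 0.024 ]
brass 65.0 [240. 220.] [ 8. 10.] [0.4681 0.2582 0.024 ]
brass 66.5 [205. 217.] [ 8. 10.] [0.4763 0.3483 0.024 ]
steel 191.5 [236.5 252. ] [14. 17.] [0.3866 0.2645 0.034 ]
steel 190.5 [243.6 185.7] [15.2 16.5] [0.5557 0.2483 0.034 ]
steel 198.0 [208. 185.] [14. 18.] [0.558  0.3398 0.034 ]
[[1.1008, -1.3365, 0.0008], 'turnz', np.float64(0.0416), 'q6', np.float64(-0.15), 'cur', np.float64(-1.19)] [[1.1008, -1.3364, 0.2533], 'turnz', np.float64(0.0416), 'q6', np.float64(-0.15), 'cur', np.float64(-1.19)]
```

```bash
python3 -m handwheel '[[0.9,-0.9,0,0,0,0.0416,1],[0.9,-0.9,0,0,0,0.0416,1],[0.9,-0.9,0,0,0,0.0416,1],[0.9,-0.9,0,0,0,0.0416,1],[0.9,-0.9,0,0,0,0.0416,1],[0.9,-0.9,0,0,0,0.0416,1],[0.9,-0.9,0,0,0,0.0416,1],[0.9,-0.9,0,0,0,0.0416,1],[0.9,-0.9,0,0,0,0.0416,1],[0.9,-0.9,0,0,0,0.0416,1]]' 40; python3 -c "
from h import *
print(go((.461,.033,.22),1.82), go((.461,.033,.149),1.82))"
```

```text
time: 1.6
eef_pos: [0.4513, -0.1589, 0.2505]
tcp_rot: [0.992, 0.125, -0.0, 0.0]
contact_force: [0.1, -0.4, -0.0]
opening: 0.998
finger_force: 0.0
[[0.1426, -0.4587, 0.0758], 'turnz', np.float64(0.0005), 'q6', np.float64(0.77), 'cur', np.float64(-1.32)] [[0.1427, -0.4588, 0.2533], 'turnz', np.float64(0.0005), 'q6', np.float64(0.77), 'cur', np.float64(-1.32)]
```

```bash
python3 -m handwheel '[[0.143,-0.459,0.07,0,0,0,1],[0.143,-0.459,0.07,0,0,0,1],[0.143,-0.459,0.07,0,0,0,1],[0.143,-0.459,0.07,0,0,0,1],[0.143,-0.459,0.253,0,0,0,1],[0.143,-0.459,0.253,0,0,0,1],[0.143,-0.459,0.253,0,0,0,-1],[0.143,-0.459,0.253,0,0,0,-1],[0.143,-0.459,0.253,0,0,0,-1],[0.143,-0.459,0.253,0,0,0,-1],[0.143,-0.459,0.253,0,0,0,-1]]' 30; python3 -c "
from h import *
print(go((.461,.033,.25)), go((.5015,-.308,.25)), go((.5015,-.308,.03)))"
```

```text
time: 2.98
eef_pos: [0.4621, 0.0328, 0.15]
tcp_rot: [0.992, 0.124, 0.001, 0.0]
contact_force: [0.9, 0.1, 0.3]
opening: 0.457
finger_force: 38.6
[[-0.0019, -0.0008, -0.2501]] [[-0.1141, 0.8503, -0.2494]] [[-0.1153, 0.8497, 0.3006]]
```

```bash
python3 -m handwheel '[[0,0,-0.15,0,0,0,-1],[0,0,-0.25,0,0,0,-1],[-0.114,0.85,-0.25,0,0,0,-1],[-0.114,0.85,-0.25,0,0,0,-1],[-0.114,0.85,-0.25,0,0,0,-1],[-0.114,0.85,-0.25,0,0,0,-1],[-0.114,0.85,-0.25,0,0,0,-1],[-0.114,0.85,-0.25,0,0,0,-1],[-0.114,0.85,-0.2,0,0,0,-1],[-0.115,0.85,0,0,0,0,-1]]'; python3 -c "
from h import *
print(go((.5015,-.308,.032)), go((.5015,-.308,.028)))"
```

```text
time: 4.22
eef_pos: [0.5024, -0.3088, 0.1686]
tcp_rot: [0.992, 0.124, 0.003, 0.002]
contact_force: [1.3, 0.8, -2.8]
opening: 0.458
finger_force: 38.3
[[-0.0033, -0.0043, 0.3414]] [[-0.0033, -0.0043, 0.3514]]
```

```bash
python3 -m handwheel '[[0,0,0.15,0,0,0,-1],[0,0,0.28,0,0,0,-1],[0,0,0.335,0,0,0,-1],[0,0,0.335,0,0,0,-1],[0,0,0.335,0,0,0,-1]]'; python3 -c "
from h import *
print(go((.5015,-.308,.029)))"
```

```text
time: 4.85
eef_pos: [0.5001, -0.3061, 0.0316]
tcp_rot: [0.992, 0.125, -0.001, -0.001]
contact_force: [-0.9, -0.5, -1.2]
opening: 0.462
finger_force: 40.7
[[0.0023, 0.0055, 0.0064]]
```

```bash
python3 -m handwheel '[[0,0,0.005,0,0,0,-1],[0,0,0.006,0,0,0,-1],[0,0,0.006,0,0,0,0.5],[0,0,0.006,0,0,0,1],[0,0,0.006,0,0,0,1],[0,0,-0.15,0,0,0,1],[0,0,-0.3,0,0,0,1],[0,0,-0.5,0,0,0,1],[0,0,-0.55,0,0,0,1],[0,0,-0.55,0,0,0,1]]'
python3 - <<'E'
from h import *
t=eyes.read_camera("top"); print(dial("top"),dial("scene"))
cv2.imwrite("pics/mat.png",cv2.resize(t[130:290,180:520,::-1],(800,376)))
# yaw options for slugs
for p in ((.5557,.2483),(.558,.3398)): print(go((*p,.25),1.571),go((*p,.25),0.0))
E
```

```text
time: 6.1
eef_pos: [0.5023, -0.3093, 0.2579]
tcp_rot: [0.992, 0.124, 0.003, 0.004]
contact_force: [-0.7, -0.5, 0.5]
opening: 1.001
finger_force: 0.0
{'cen_err': array([-0.0005,  0.0019]), 'band': (1.429, 33), 'needle': (0.008, 4)} {'cen_err': array([ 0.0023, -0.001 ]), 'band': (1.293, 60), 'needle': (-0.304, 23)}
[[0.4773, -1.3118, 0.0045], 'turnz', np.float64(0.0792), 'q6', np.float64(0.6), 'cur', np.float64(-1.32)] [[0.4773, -1.3118, 0.0045], 'turnz', np.float64(-0.4207), 'q6', np.float64(0.6), 'cur', np.float64(-1.32)]
[[0.5393, -1.5321, 0.0049], 'turnz', np.float64(0.0792), 'q6', np.float64(0.6), 'cur', np.float64(-1.32)] [[0.5393, -1.5321, 0.0049], 'turnz', np.float64(-0.4207), 'q6', np.float64(0.6), 'cur', np.float64(-1.32)]
```

View pics/mat.png

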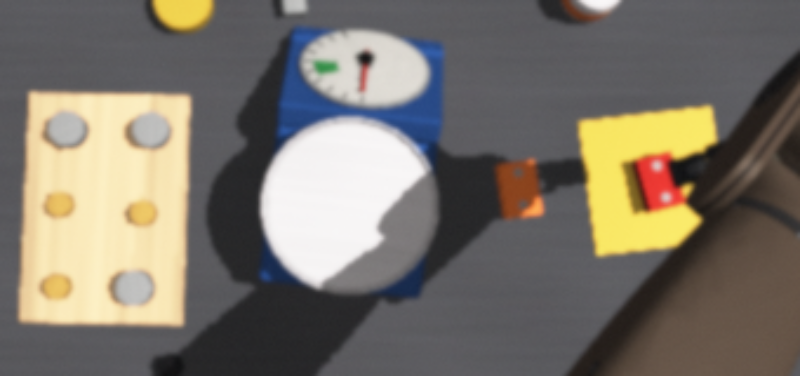

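The top view shows the magnet lying on the mat at px (660,182), the pan empty and the needle at zero. Next is the first big slug.

```bash
python3 -m handwheel '[[0.35,-0.95,0,0,0,0.079,1],[0.35,-0.95,0,0,0,0.079,1],[0.35,-0.95,0,0,0,0.079,1],[0.35,-0.95,0,0,0,0.079,1],[0.35,-0.95,0,0,0,0.079,1],[0.35,-0.95,0,0,0,0.079,1],[0.35,-0.95,0,0,0,0.079,1],[0.35,-0.95,0,0,0,0.079,1],[0.35,-0.95,0,0,0,0.079,1]]'
python3 - <<'E'
from h import *
print(dial("top"),dial("scene"))
print(go((.5557,.2483,.12),1.571),go((.5557,.2483,.030),1.571))
E
```

```text
time: 7.38
eef_pos: [0.542, 0.0944, 0.2509]
tcp_rot: [1.0, 0.0, -0.002, 0.0]
contact_force: [0.1, -0.1, 0.7]
opening: 1.003
finger_force: 0.0
{'cen_err': array([-0.0204, -0.0012]), 'band': (1.431, 3), 'needle': (0.998, 12)} {'cen_err': array([ 0.0023, -0.001 ]), 'band': (1.292, 60), 'needle': (-0.317, 24)}
[[0.0336, -0.3865, 0.3291], 'turnz', np.float64(-0.0003), 'q6', np.float64(1.56), 'cur', np.float64(-1.57)] [[0.034, -0.3866, 0.5541], 'turnz', np.float64(-0.0003), 'q6', np.float64(1.56), 'cur', np.float64(-1.57)]
```

```bash
python3 -m handwheel '[[0.034,-0.386,0.1,0,0,0,1],[0.034,-0.386,0.3,0,0,0,1],[0.034,-0.386,0.3,0,0,0,1],[0.034,-0.386,0.3,0,0,0,1],[0.034,-0.386,0.43,0,0,0,1],[0.034,-0.386,0.554,0,0,0,1],[0.034,-0.386,0.554,0,0,0,1],[0.034,-0.386,0.554,0,0,0,-1],[0.034,-0.386,0.554,0,0,0,-1],[0.034,-0.386,0.554,0,0,0,-1],[0.034,-0.386,0.554,0,0,0,-1],[0.034,-0.386,0.554,0,0,0,-1]]' 30
python3 - <<'E'
from h import *
for z in (.2,.175,.161): print(go((.468,.034+.04,z),1.571))
E
```

```text
time: 8.98
eef_pos: [0.5581, 0.2495, 0.0343]
tcp_rot: [1.0, 0.001, 0.002, -0.0]
contact_force: [-0.7, -2.5, 6.1]
opening: 0.45
finger_force: 29.9
[[-0.2239, 0.4383, -0.4155], 'turnz', np.float64(0.0004), 'q6', np.float64(1.83), 'cur', np.float64(-1.57)]
[[-0.2242, 0.4384, -0.353], 'turnz', np.float64(0.0004), 'q6', np.float64(1.83), 'cur', np.float64(-1.57)]
[[-0.2244, 0.4384, -0.318], 'turnz', np.float64(0.0004), 'q6', np.float64(1.83), 'cur', np.float64(-1.57)]
```

```bash
python3 -m handwheel '[[0,0,-0.15,0,0,0,-1],[0,0,-0.3,0,0,0,-1],[0,0,-0.45,0,0,0,-1],[-0.224,0.438,-0.48,0,0,0,-1],[-0.224,0.438,-0.48,0,0,0,-1],[-0.224,0.438,-0.48,0,0,0,-1],[-0.224,0.438,-0.48,0,0,0,-1],[-0.224,0.438,-0.48,0,0,0,-1],[-0.224,0.438,-0.48,0,0,0,-1]]'
python3 - <<'E'
from h import *
t=eyes.read_camera("top");w=eyes.read_camera("scene")
cv2.imwrite("pics/hold.png",cv2.resize(w[100:300,200:460,::-1],(780,600)))
for z in (.2,.175,.161): print(go((.468,.034+.04,z),1.571))
print(monitor.get_state()["eef_pos"],monitor.get_state()["contact_force"])
E
```

```text
time: 10.1
eef_pos: [0.467, 0.0749, 0.2232]
tcp_rot: [1.0, 0.001, 0.0, -0.0]
contact_force: [-0.5, 0.1, -3.4]
opening: 0.451
finger_force: 32.2
[[0.0024, 0.0026, 0.0574], 'turnz', np.float64(0.0007), 'q6', np.float64(1.51), 'cur', np.float64(-1.57)]
[[0.0025, 0.0026, 0.1199], 'turnz', np.float64(0.0007), 'q6', np.float64(1.51), 'cur', np.float64(-1.57)]
[[0.0025, 0.0026, 0.1549], 'turnz', np.float64(0.0007), 'q6', np.float64(1.51), 'cur', np.float64(-1.57)]
[0.46702557 0.07503076 0.2229592 ] [-0.1430276   0.26938838 -2.75994033]
```

View pics/hold.png

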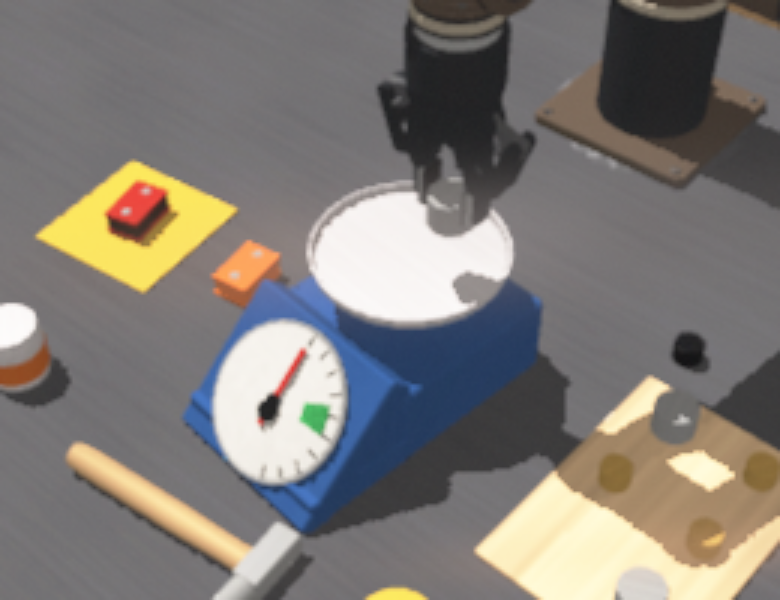

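The slug hangs upright in the fingers over the empty pan, and the magnet lies on the mat. I will set this slug on the pan's +x side.

```bash
python3 -m handwheel '[[0.07,0.1,0.06,0,0,0,-1],[0.07,0.1,0.1,0,0,0,-1],[0.07,0.1,0.13,0,0,0,-1],[0.07,0.1,0.145,0,0,0,-1],[0.07,0.1,0.155,0,0,0,-1],[0.07,0.1,0.158,0,0,0,-1],[0.07,0.1,0.158,0,0,0,-1]]'
python3 - <<'E'
from h import *
print(dial("scene"))
E
```

```text
time: 11.08
eef_pos: [0.495, 0.0343, 0.1604]
tcp_rot: [1.0, 0.001, 0.001, 0.0]
contact_force: [-0.8, 0.6, -2.4]
opening: 0.454
finger_force: 32.3
{'cen_err': array([ 0.0023, -0.001 ]), 'band': (1.292, 60), 'needle': (-0.169, 22)}
```

```bash
python3 -m handwheel '[[0,0,0,0,0,0,0.2],[0,0,0,0,0,0,1],[0,0,0,0,0,0,1],[0,0,-0.1,0,0,0,1],[0,0,-0.2,0,0,0,1],[0.15,-0.75,-0.2,0,0,0,1],[0.15,-0.75,-0.2,0,0,0,1],[0.15,-0.75,-0.2,0,0,0,1],[0.15,-0.75,-0.2,0,0,0,1],[0.15,-0.75,-0.2,0,0,0,1],[0.15,-0.75,-0.2,0,0,0,1]]'
python3 - <<'E'
from h import *
print(dial("scene"),dial("top"))
print(go((.558,.3398,.12),1.571),go((.558,.3398,.033),1.571))
sc=eyes.read_camera("scene");t=eyes.read_camera("top")
cv2.imwrite("pics/d1.png",np.hstack([cv2.resize(sc[155:275,255:385,::-1],(500,460),interpolation=2),cv2.resize(t[130:270,285:375,::-1],(296,460))]))
E
```

```text
time: 12.5
eef_pos: [0.5543, 0.3375, 0.2393]
tcp_rot: [1.0, 0.003, -0.0, -0.0]
contact_force: [-1.1, -0.6, -0.7]
opening: 1.001
finger_force: 0.0
{'cen_err': array([ 0.0023, -0.001 ]), 'band': (1.292, 60), 'needle': (0.479, 18)} {'cen_err': array([-0.0006,  0.0018]), 'band': (1.428, 33), 'needle': (1.061, 7)}
[[0.0097, -0.0138, 0.2984], 'turnz', np.float64(0.0006), 'q6', np.float64(1.96), 'cur', np.float64(-1.57)] [[0.0099, -0.014, 0.5159], 'turnz', np.float64(0.0006), 'q6', np.float64(1.96), 'cur', np.float64(-1.57)]
```

View pics/d1.png

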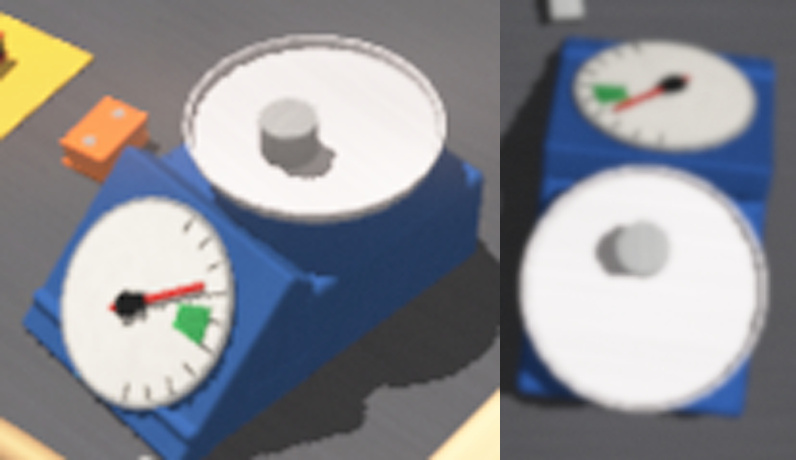

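The slug stands on the pan and the needle has come up to just short of the green band. The needle sits above the dial face, so I will correct for that height using both views.

```bash
cat >> h.py <<'E'
def needle(name,hs):
    roi=(290,135,375,182) if name=="top" else (262,200,322,268)
    im=eyes.read_camera(name); m=cv2.inRange(cv2.cvtColor(im,cv2.COLOR_RGB2HSV),(0,110,90),(8,255,255)); x0,y0,x1,y1=roi
    ys,xs=np.nonzero(m[y0:y1,x0:x1]); c0=DC; out=[]
    for h in hs:
        P=np.array([plane(name,(x+x0,y+y0),DC+h*N,N)-DC for x,y in zip(xs,ys)]); a,b=P@Rt,P@U; o=np.hypot(a,b)>.018
        out.append((round(float(np.arctan2(a[o].mean(),b[o].mean())),3),round(float(np.hypot(a,b).max()),3)))
    return out
E
python3 - <<'E'
from h import *
hs=(0,.004,.006,.008,.010,.012)
for n in ("scene","top"): print(n,needle(n,hs))
E
```

```text
scene [(0.594, 0.095), (0.664, 0.093), (0.697, 0.092), (0.719, 0.091), (0.743, 0.09), (0.761, 0.089)]
top [(1.002, 0.04), (0.865, 0.044), (0.806, 0.046), (0.753, 0.047), (0.701, 0.05), (0.631, 0.052)]
```

```bash
python3 -c "
from h import *
print(go((.4763,.3483,.033),1.571))"
```

```text
[[-0.1958, -0.0386, 0.5176], 'turnz', np.float64(-0.0003), 'q6', np.float64(1.96), 'cur', np.float64(-1.57)]
```

```bash
python3 -m handwheel '[[-0.196,-0.0386,0.1,0,0,0,1],[-0.196,-0.0386,0.2,0,0,0,1],[-0.196,-0.0386,0.3,0,0,0,1],[-0.196,-0.0386,0.42,0,0,0,1],[-0.196,-0.0386,0.51,0,0,0,1],[-0.196,-0.0386,0.518,0,0,0,1],[-0.196,-0.0386,0.518,0,0,0,-1],[-0.196,-0.0386,0.518,0,0,0,-1],[-0.196,-0.0386,0.518,0,0,0,-1],[-0.196,-0.0386,0.518,0,0,0,-1],[-0.196,-0.0386,0.518,0,0,0,-1]]' 25
python3 - <<'E'
from h import *
for z in (.23,.15): print(go((.441,.034,z),1.571))
E
```

```text
time: 14.18
eef_pos: [0.477, 0.35, 0.0344]
tcp_rot: [1.0, 0.001, 0.001, -0.0]
contact_force: [-0.7, -0.9, 5.8]
opening: 0.31
finger_force: 24.6
[[-0.0899, 0.7894, -0.4899], 'turnz', np.float64(0.0003), 'q6', np.float64(2.03), 'cur', np.float64(-1.57)]
[[-0.0903, 0.7896, -0.2899], 'turnz', np.float64(0.0003), 'q6', np.float64(2.03), 'cur', np.float64(-1.57)]
```

```bash
python3 -m handwheel '[[0,0,-0.15,0,0,0,-1],[0,0,-0.3,0,0,0,-1],[0,0,-0.45,0,0,0,-1],[-0.062,0.789,-0.48,0,0,0,-1],[-0.062,0.789,-0.48,0,0,0,-1],[-0.062,0.789,-0.48,0,0,0,-1],[-0.062,0.789,-0.48,0,0,0,-1],[-0.062,0.789,-0.48,0,0,0,-1],[-0.062,0.789,-0.48,0,0,0,-1],[-0.062,0.789,-0.38,0,0,0,-1],[-0.062,0.789,-0.34,0,0,0,-1],[-0.062,0.789,-0.34,0,0,0,-1]]'
python3 - <<'E'
from h import *
print(go((.452,.034,.153),1.571))
print(needle("scene",[.009]))
E
```

```text
time: 15.68
eef_pos: [0.4503, 0.0348, 0.167]
tcp_rot: [1.0, 0.001, -0.002, -0.0]
contact_force: [0.4, 0.5, -1.3]
opening: 0.309
finger_force: 25.3
[[0.0043, 0.002, 0.0351], 'turnz', np.float64(0.0006), 'q6', np.float64(1.42), 'cur', np.float64(-1.57)]
[(0.729, 0.09)]
```

```bash
python3 -m handwheel '[[0.004,0,0.02,0,0,0,-1],[0.004,0,0.03,0,0,0,-1],[0.004,0,0.038,0,0,0,-1],[0.004,0,0.038,0,0,0,-1]]'
python3 - <<'E'
from h import *
print(needle("scene",[.009]),monitor.get_state()["contact_force"],monitor.get_state()["eef_pos"])
E
```

```text
time: 16.23
eef_pos: [0.453, 0.0339, 0.1532]
tcp_rot: [1.0, 0.0, -0.0, -0.0]
contact_force: [0.7, 0.0, -0.9]
opening: 0.313
finger_force: 25.3
[(0.729, 0.09)] [-1.09305358 -0.36900581 -1.4720214 ] [0.45309749 0.03388769 0.15342873]
```

```bash
python3 -m handwheel '[[0,0,0.005,0,0,0,-1],[0,0,0.009,0,0,0,-1],[0,0,0.009,0,0,0,-1]]'
python3 - <<'E'
from h import *
print(needle("scene",[.009]),monitor.get_state()["contact_force"],monitor.get_state()["eef_pos"])
E
```

```text
time: 16.65
eef_pos: [0.453, 0.0339, 0.1497]
tcp_rot: [1.0, 0.0, -0.0, -0.0]
contact_force: [-0.9, 0.3, -0.9]
opening: 0.31
finger_force: 25.4
[(0.777, 0.09)] [-1.16620975  0.04149005  0.35215724] [0.45303518 0.03389153 0.14976144]
```

Contact is made, since the needle has moved slightly. I will release it and head for the next small slug at (.468,.258).

```bash
python3 -m handwheel '[[0,0,0,0,0,0,0],[0,0,0,0,0,0,0.6],[0,0,0,0,0,0,1],[0,0,-0.1,0,0,0,1],[0,0,-0.22,0,0,0,1],[0.037,-0.56,-0.22,0,0,0,1],[0.037,-0.56,-0.22,0,0,0,1],[0.037,-0.56,-0.22,0,0,0,1],[0.037,-0.56,-0.22,0,0,0,1],[0.037,-0.56,-0.22,0,0,0,1]]'
python3 - <<'E'
from h import *
print(needle("scene",[.009]),needle("top",[.009]))
print(go((.4681,.2582,.036),1.571))
E
```

```text
time: 17.95
eef_pos: [0.4674, 0.2599, 0.2377]
tcp_rot: [1.0, 0.002, -0.0, -0.0]
contact_force: [1.6, -0.5, -0.6]
opening: 0.998
finger_force: 0.0
[(0.987, 0.09)] [(0.937, 0.05)]
[[0.0017, -0.0014, 0.504], 'turnz', np.float64(0.0005), 'q6', np.float64(1.88), 'cur', np.float64(-1.57)]
```

```bash
python3 -m handwheel '[[0.0017,-0.001,0.15,0,0,0,1],[0.0017,-0.001,0.3,0,0,0,1],[0.0017,-0.001,0.42,0,0,0,1],[0.0017,-0.001,0.5,0,0,0,1],[0.0017,-0.001,0.504,0,0,0,1],[0.0017,-0.001,0.504,0,0,0,-1],[0.0017,-0.001,0.504,0,0,0,-1],[0.0017,-0.001,0.504,0,0,0,-1],[0.0017,-0.001,0.504,0,0,0,-1],[0.0017,-0.001,0.504,0,0,0,-1]]' 25
python3 - <<'E'
from h import *
for z in (.23,.15): print(go((.412,.034,z),1.571))
E
```

```text
time: 19.3
eef_pos: [0.4693, 0.2586, 0.0378]
tcp_rot: [1.0, 0.001, 0.001, -0.0]
contact_force: [-2.5, -2.5, 7.4]
opening: 0.306
finger_force: 24.5
[[-0.1431, 0.5611, -0.4809], 'turnz', np.float64(0.0004), 'q6', np.float64(1.88), 'cur', np.float64(-1.57)]
[[-0.1435, 0.5612, -0.2809], 'turnz', np.float64(0.0004), 'q6', np.float64(1.88), 'cur', np.float64(-1.57)]
```

```bash
python3 -m handwheel '[[0,0,-0.15,0,0,0,-1],[0,0,-0.3,0,0,0,-1],[0,0,-0.45,0,0,0,-1],[-0.023,0.699,-0.48,0,0,-0.5,-1],[-0.023,0.699,-0.48,0,0,-0.5,-1],[-0.023,0.699,-0.48,0,0,-0.5,-1],[-0.023,0.699,-0.48,0,0,-0.5,-1],[-0.023,0.699,-0.48,0,0,-0.5,-1],[-0.023,0.699,-0.48,0,0,-0.5,-1],[-0.023,0.699,-0.48,0,0,-0.5,-1],[-0.023,0.699,-0.48,0,0,-0.5,-1],[-0.023,0.699,-0.48,0,0,-0.5,-1]]'
python3 - <<'E'
from h import *
print(needle("scene",[.009]))
for z in (.16,.150): print(go((.46,-.021,z),0))
E
```

```text
time: 20.8
eef_pos: [0.459, -0.0212, 0.2277]
tcp_rot: [0.707, 0.707, -0.0, -0.0]
contact_force: [-0.1, -0.5, 0.1]
opening: 0.306
finger_force: 25.2
[(0.987, 0.09)]
[[0.0003, 0.0026, 0.1695], 'turnz', np.float64(0.001), 'q6', np.float64(-0.27), 'cur', np.float64(0.0)]
[[0.0003, 0.0026, 0.1945], 'turnz', np.float64(0.001), 'q6', np.float64(-0.27), 'cur', np.float64(0.0)]
```

```bash
python3 -m handwheel '[[0,0.0026,0.1,0,0,0,-1],[0,0.0026,0.15,0,0,0,-1],[0,0.0026,0.18,0,0,0,-1],[0,0.0026,0.19,0,0,0,-1],[0,0.0026,0.196,0,0,0,-1],[0,0.0026,0.196,0,0,0,-1],[0,0.0026,0.196,0,0,0,-1]]'
python3 - <<'E'
from h import *
print(needle("scene",[.009]),monitor.get_state()["contact_force"],monitor.get_state()["eef_pos"])
E
```

```text
time: 21.72
eef_pos: [0.4609, -0.0214, 0.1505]
tcp_rot: [0.71, 0.705, 0.0, 0.001]
contact_force: [-0.5, -0.4, -0.7]
opening: 0.309
finger_force: 25.2
[(0.987, 0.09)] [-0.06886848 -0.1884924  -0.93955006] [ 0.46086809 -0.02142904  0.15046395]
```

```bash
python3 -m handwheel '[[0,0,0.005,0,0,0,-1],[0,0,0.009,0,0,0,-1],[0,0,0.009,0,0,0,-1]]'
python3 - <<'E'
from h import *
print(needle("scene",[.009]),monitor.get_state()["eef_pos"])
E
```

```text
time: 22.15
eef_pos: [0.4605, -0.0213, 0.1462]
tcp_rot: [0.71, 0.705, 0.0, 0.0]
contact_force: [0.1, 0.0, -0.5]
opening: 0.302
finger_force: 25.3
[(1.2, 0.09)] [ 0.46054287 -0.02133946  0.14627561]
```

```bash
python3 -m handwheel '[[0,0,0,0,0,0,0],[0,0,0,0,0,0,0.5],[0,0,0,0,0,0,0.5],[0,0,-0.1,0,0,0,0.5],[0,0,-0.25,0,0,0,0.5],[-0.4,0,-0.3,0,0,0,0.5],[-0.4,0,-0.3,0,0,0,0.5],[-0.4,0,-0.3,0,0,0,0.5],[-0.4,0,-0.3,0,0,0,0.5],[-0.4,0,-0.3,0,0,0,0.5],[-0.4,0,-0.3,0,0,0,0.5],[-0.4,0,-0.3,0,0,0,0.5]]'
python3 - <<'E'
from h import *
print(needle("scene",[.007,.009]),needle("top",[.007,.009]),dial("scene"),dial("top"))
sc=eyes.read_camera("scene");t=eyes.read_camera("top")
cv2.imwrite("pics/d2.png",np.hstack([cv2.resize(sc[155:275,255:385,::-1],(500,460),interpolation=2),cv2.resize(t[130:270,285:375,::-1],(296,460))]))
E
```

```text
time: 23.7
eef_pos: [0.4594, -0.1803, 0.266]
tcp_rot: [0.709, 0.705, 0.0, -0.0]
contact_force: [-1.0, -0.2, -0.5]
opening: 0.75
finger_force: 0.0
[(1.278, 0.091), (1.272, 0.09)] [(1.234, 0.039), (1.158, 0.04)] {'cen_err': array([ 0.0023, -0.001 ]), 'band': (1.255, 34), 'needle': (1.191, 20)} {'cen_err': array([-0.0005,  0.0018]), 'band': (1.308, 13), 'needle': (1.574, 3)}
```

View pics/d2.png

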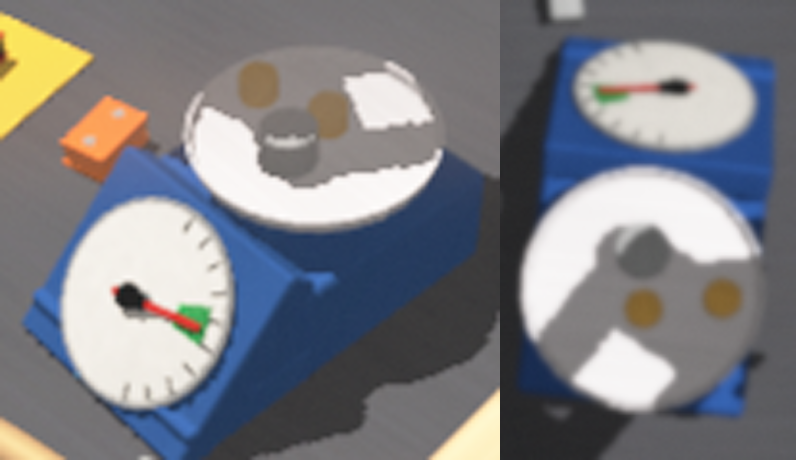

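The red needle lies over the green band in both views. I estimate the needle at about 1.26 rad and the band at 1.36 ± 0.24. All three slugs stand flat on the pan and the arm is clear.

```bash
python3 -c "
from plant import ctrl
print(ctrl.sign_off())"
```

```text
the job is handed in; nothing more can be done
None
```

The job is handed in: the magnet is on the yellow mat, and one big and two small slugs on the pan bring the needle to about 1.26 rad, inside the green band (middle about 1.36 ± 0.24 by my camera estimate), in about 24 s of the 72 s allowed.

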